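# Latch the service hatch of a battery housing

### The arm

A 6-joint arm with a two-finger parallel gripper is mounted at the origin on the work surface. World frame = base frame: x ahead of the robot, y to its left, z up, the work surface at z = 0. Lengths are in mm, angles in rad, forces in N, time in s.
With the tool pointing down it reaches from about 350 to 775 mm from the base axis. Payload 7.3 kg.
Tool frame: the origin (TCP) lies on the front face of the gripper's body, between the roots of the fingers; the fingertips stand 66 mm ahead of it and the grasp point (between the pads) lies 47 mm ahead of it (bot.tip_extent is the distance from the TCP to the fingertips, in mm); z points along the fingers, y is the line along which they close (so a half turn about z gives the same grasp; the last joint's range is limited). The gripper opens to 92 mm and grips with 3 to 60 N. Pads are 19 mm wide; open, the fingers measure 130 mm over their backs; the gripper's body (75 mm by 190 mm) begins 47 mm behind the grasp point.
Start: joints at [-0.146, 0.342, 1.524, -0, 1.275, -0.146], TCP at [525.013, 0.02, 292.241] pointing down, gripper open.
Joint ranges: [-2.53, 2.53], [-0.77, 2.02], [0.04, 2.7], [-1, 4.14], [0.28, 2.66], [-3.11, 3.11]. Speed limits (rad/s): [2.57, 2.57, 3.14, 3.14, 3.14, 3.14].

### API

Orientations are given as [roll, pitch, yaw] about the fixed x, y, z axes, in that order (R = Rz(yaw) Ry(pitch) Rx(roll)).
In Python, from plant import readout, viewer, order, bot gives the robot as it stands.
- The arm moves only by the shell command python3 -m creep 'ROWS'. ROWS is text: rows parted by semicolons, each of 7 numbers parted by spaces: the shift along the world's x, y, z in m, then the turn, a rotation vector about the world's x, y, z in rad, then the opening in per cent of the stroke, from 0 (shut) to 100 (fully open). A call has 1 to 8 rows; each row shifts and turns the commanded pose from where the row before left it; what a row does not reach is not made up. A row lasts 1/12 s, in which the tool goes at most 41.7 mm and 7.16 degrees, less where a joint would pass 70% of its speed; a pose out of reach is approached as far as the arm can. A call is refused whole if a number of a shift passes 0.0417 or a number of a turn 0.125, either way. A call with a gripper value outside its range is refused whole. The fingers move at their own pace and stop on an object; the grip force is fixed at half the most. Time passes only in rows, so rows that do not move let the fingers close. It gives the time, the measured TCP pose, the force, the opening and the grip force at its end, in the units of the state.
- readout.get_obs(): the state, without advancing time (a new reading comes with each control period).
- viewer.capture(name): name is "scene" or "side" or "wrist"; returns the picture (420x560x3 uint8, red, green, blue); there is no depth.
- viewer.camera_info(name): a dict with "fx", "fy", "cx", "cy" (pixels), "origin" and "rotation" of the camera in the world. Camera axes: x right, y up, looking along -z (the intrinsics and any distortion apply to the point x, -y, -z); pixel columns grow to the right and rows downward; lengths in mm; the calibration is good to about 2 mm. A picture is of the moment at which its call begins: read the wrist's pose just before it. camera_info takes no time and is no camera call; for the wrist camera it gives the pose at the moment of the call.
- order.close_job(): hands the job in; it is judged then, once.
The state is a dict: "time": time; "joint_positions": joint angles; "dq": joint speeds; "tau": joint torques, N m; "tool_pos": TCP position; "tcp_rot": TCP orientation; "contact_force": force on the tool from outside, world axes, zero at the start; "moment": the same for the moment, N m; "grip_width": finger opening in mm; "finger_force": force on a finger pad.
Only numpy, scipy, OpenCV 4.12 (cv2) and the standard library are available. Lean on these libraries where they do the work, as an engineer would, in place of code of your own. Each camera call takes 0.05 s, during which the arm holds its last target. There are 200 camera calls.

### The job

The service hatch on top of the aluminium battery housing is loose. Take the orange tab of the toggle latch, bring its wire loop over the keeper hook on the hatch, let it down behind the hook and let go; then swing the red-ended lever over and press it firmly down onto its rubber buffer, with about 15 N and never above 22 N, so that it stays down when you let go and pulls the hatch tight against its seal. Do not disturb the loose orange plug and black cap standing beside it.

Things in the scene. Friction and masses are not known exactly. Their poses are not given: they have to be found in the camera images.
- pack: Cast aluminium battery housing, fixed, 260 x 400 mm (foot flange 300 x 440), flat deck 80 mm above the bench. Origin on the bench right under the lever's hinge. z up; +y points from the latch to the keeper and hatch; x runs across the latch, parallel to both its hinges. The latch and keeper points all lie in its plane x = 0.
- hatch (a joint): Travel of the grey hatch plate (150 x 150 x 12 mm on the deck, its top 92 mm above the bench) along the housing's -y into its thick rubber seal: 0 loose, about 0.008 when the latch is closed. The seal pushes back like a spring of 8 N per mm; nothing else holds the hatch.
- keeper (a point): Where the loop bar's centre bears when hooked: 3 mm above the hatch, 3 mm to +y of the keeper's upright. The keeper is a dark steel hook on the hatch, 24 mm wide; its lip (underside 9, top 13 mm above the hatch) overhangs to +y, ending 2.6 mm beyond this point. The bar must come down at least 6 mm to +y of this point and is then drawn to -y under the lip. Axes as the housing's.
- lever (a joint): Angle of the steel lever (26 wide, 5 thick, 63 mm from hinge to end, last 24 mm red): 0 flat towards the housing's -y; grows as raised; 1.57 upright; ends at 1.9. Friction (0.07 N m) holds it where left. Loop hooked, it resists with up to some 9 N, goes over centre at about 0.15, then meets a springy black buffer (12 N/mm at the red end) set anywhere from 0.12 to -0.13, and stays there.
- lever_hinge (a point): On the lever's hinge axis (along the housing's x), 104 mm above the bench.
- lever_pad (a point): Middle of the red end's pressing face, 50 mm from the hinge: the face that looks up when the lever is closed and to +y when it is upright. Its own axes turn with the lever: z is out of the pressing face, -y runs from the hinge to the lever's end.
- loop_bar (a point): Centre of the loop's end bar (steel, 6 mm thick, 34 mm long along x). The limp loop has two 5 mm wires at x = +-17 mm, 80 mm long, hinged on the lever 28 mm from the lever's hinge towards its end, so pulling the loop to +y also raises the lever. It starts resting on top of the keeper's lip, not hooked.
- loop_tab (a point): Grip point in the orange tab: a block 12 mm wide in x and 14 mm thick that stands on the bar, its top 44 mm from the bar; this point is 30 mm from the bar. It stands at 100 degrees to the wires: nearly upright, leaning up to 20 degrees to +y when the loop slopes down from a raised lever. Pinch it across x from above.
- plug: Loose orange service plug, 40 x 40 mm, 38 mm high, on the deck beside the lever; origin under its centre. Leave it alone.
- cap: Loose black protective cap with an orange band, 42 mm across, 34 mm high, on the deck beside the lever; origin under its centre. Leave it alone.

How it is judged:
By the outcome, as a careful person would: the job done as asked, in the order asked, and still so for the second after the job is handed in, with the robot touching nothing.
It also fails if it takes over 58 s, if anything falls off the work surface, if the arm or the gripper's body presses on something with over 40 N, if the wrist force passes 120 N, or if a joint passes its speed limit or range.

## Working session

There is one attempt and no reset: what is moved stays moved. The work goes in short steps, Python scripts to look and compute and a shell command to move; the robot and the scene stay as the last step left them, time stands still between calls to the robot, and variables do not carry over. Pictures are saved under pics/ and viewed, at most 10 in all, crops included, and the job is handed in when it is done.

```bash
ls; mkdir -p pics
python3 - <<'E'
from plant import readout, viewer, order, bot
import cv2,numpy as np
o=readout.get_obs();print(o)
for n in ("scene","side","wrist"):
    i=viewer.camera_info(n);print(n,i)
    im=viewer.capture(n);cv2.imwrite(f"pics/{n}0.png",im[:,:,::-1])
E
```

```text
pics
{'time': 0.0, 'joint_positions': array([-1.46034615e-01,  3.42719429e-01,  1.52505912e+00, -5.55004973e-06,
        1.27539431e+00, -1.46025624e-01]), 'dq': array([ 0.0008066 , -0.00027649, -0.00021688, -0.00126775,  0.00060227,
       -0.0010685 ]), 'tau': array([ 7.61924657e-04, -4.31245601e+01, -2.44219762e+01,  7.17750052e-02,
        5.59406646e-02, -1.04314388e-04]), 'tool_pos': array([5.24676268e+02, 5.03452826e-02, 2.91531901e+02]), 'tcp_rot': array([-3.14002849e+00, -2.24681162e-04,  1.57078878e+00]), 'contact_force': array([ 0.29898571, -0.02044047,  0.2347092 ]), 'moment': array([0.01107979, 0.01053143, 0.00255691]), 'finger_force': 0.0, 'grip_width': 91.83573246226024}
scene {'fx': 515.3518025154174, 'fy': 515.3518025154174, 'cx': 280.9752834827971, 'cy': 205.51121599214926, 'origin': array([951.97962182, 155.84096473, 586.87478401]), 'rotation': array([0.67978344, 0.01312679, 1.96591388])}
side {'fx': 392.3546853085028, 'fy': 392.3546853085028, 'cx': 280.47568715657565, 'cy': 199.51544941597967, 'origin': array([ 467.70939637, -422.29737781,  624.32041795]), 'rotation': array([ 0.68439378,  0.01885079, -0.28061418])}
wrist {'fx': 308.3376623460539, 'fy': 308.3376623460539, 'cx': 283.7855882960597, 'cy': 210.25155483688508, 'origin': array([524.01328599,  66.98027114, 384.89553492]), 'rotation': array([-2.51027733e-01,  1.42088777e-03,  3.22808544e-05])}
```

```bash
cd pics; python3 -c "
import cv2,numpy as np
a,b,c=[cv2.imread(n+'0.png') for n in('scene','side','wrist')]
cv2.imwrite('m0.png',cv2.resize(np.vstack([np.hstack([a,b])]),(800,300)))"
```

```text
(no output)
```

View pics/scene0.png

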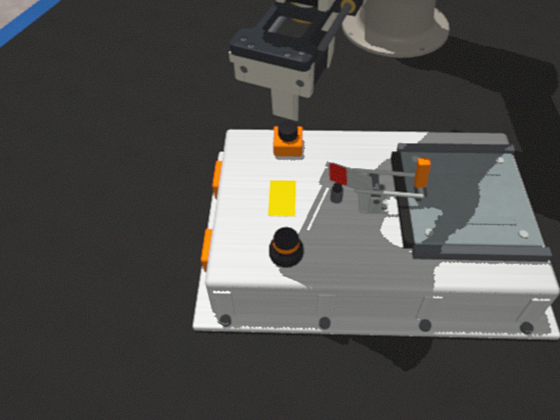

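View pics/side0.png

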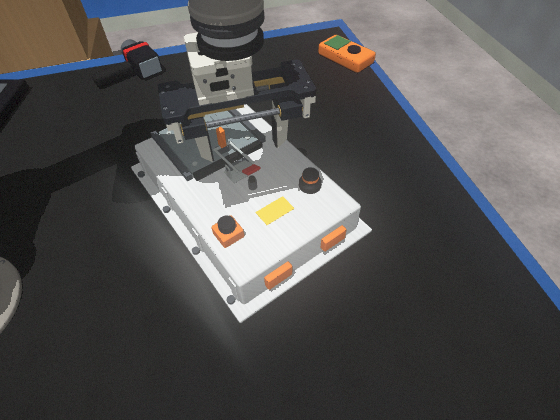

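View pics/wrist0.png

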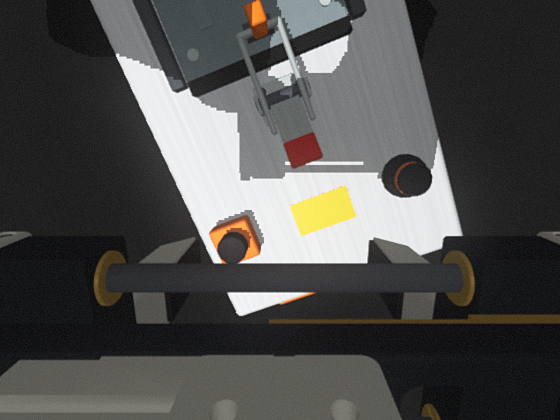

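Scene: red end at (338,173), tab at (423,172), and the plug (288,140) and cap (286,247) on either side. Wrist: red (303,150), tab (257,18), latch axis yawed about 20°. Next I'll zoom in on both views.

```bash
cat > h.py <<'E'
from plant import readout, viewer, order, bot
import cv2,numpy as np
from scipy.spatial.transform import Rotation as R
def ray(i,u,v):
    d=np.array([(u-i['cx'])/i['fx'],-(v-i['cy'])/i['fy'],-1])
    return np.array(i['origin']),R.from_euler('xyz',i['rotation']).apply(d)
def plane(i,u,v,z):
    o,d=ray(i,u,v); return o+d*(z-o[2])/d[2]
def tri(*obs):
    A=0;b=0
    for i,u,v in obs:
        o,d=ray(i,u,v);d=d/np.linalg.norm(d);P=np.eye(3)-np.outer(d,d);A=A+P;b=b+P@o
    p=np.linalg.solve(A,b); return p,[round(float(np.linalg.norm(np.cross(ray(i,u,v)[1]/np.linalg.norm(ray(i,u,v)[1]),p-i['origin']))),1) for i,u,v in obs]
def proj(i,p):
    c=R.from_euler('xyz',i['rotation']).inv().apply(np.asarray(p,float)-i['origin'])
    return np.stack([i['cx']-i['fx']*c[...,0]/c[...,2],i['cy']+i['fy']*c[...,1]/c[...,2]],-1)
E
python3 - <<'E'
from h import *
s=cv2.imread('pics/scene0.png')[140:230,310:450];w=cv2.imread('pics/wrist0.png')[0:180,220:340]; d=cv2.imread('pics/side0.png')[115:200,200:290]
a=cv2.resize(s,(0,0),fx=3.3,fy=3.3,interpolation=2);b=cv2.resize(w,(0,0),fx=3.3,fy=3.3,interpolation=2);c=cv2.resize(d,(0,0),fx=3.3,fy=3.3,interpolation=2)
print(a.shape,b.shape,c.shape)
C=np.zeros((594,800,3),np.uint8);C[:a.shape[0],:a.shape[1]]=a;C[:594,401-0:][:b.shape[0],3:3+b.shape[1]]=b[:, :396];C[300:300+c.shape[0],:c.shape[1]]=c
C=cv2.convertScaleAbs(C,alpha=1.3,beta=15)
cv2.imwrite('pics/z0.png',C)
E
```

```text
(297, 462, 3) (594, 396, 3) (280, 297, 3)
```

View pics/z0.png

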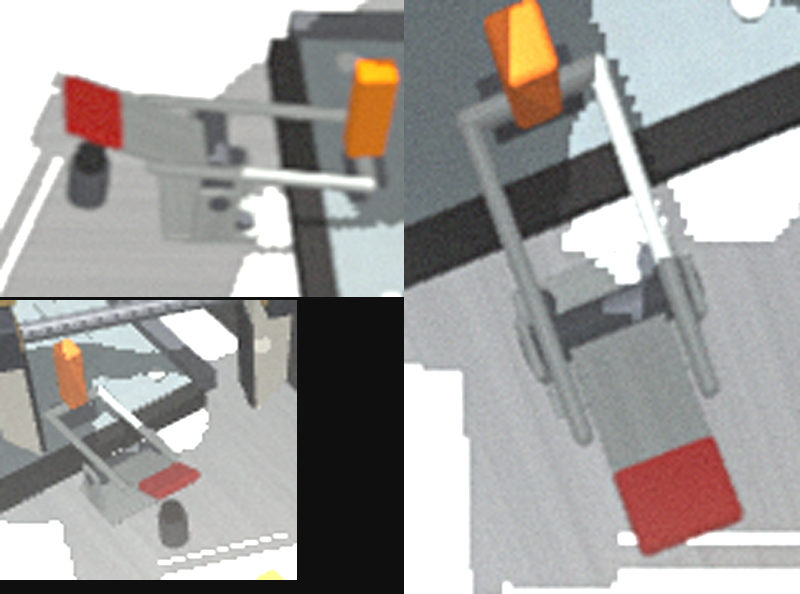

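Run:
```python
from h import *
I={n:viewer.camera_info(n) for n in('scene','side','wrist')}
S=lambda X,Y:(I['scene'],310+X/3.3,140+Y/3.3)
W=lambda X,Y:(I['wrist'],220+(X-404)/3.3,Y/3.3)
D=lambda X,Y:(I['side'],200+X/3.3,115+(Y-300)/3.3)
pts={}
def t(n,*a):
    p,e=tri(*a);pts[n]=p;print(n,p.round(1),e)
t('bar+',W(599,62),S(371,184),D(100,388))
t('bar-',W(464,117),D(50,414))
t('rh-',W(613,473),S(120,94))
t('rh+',W(713,437),S(122,149))
t('re+',W(742,518),S(66,128),D(200,472))
t('re-',W(645,554),S(63,76),D(160,497))
t('tabtop',S(377,71),D(68,347))
a=pts['bar+']-pts['bar-'];print('barlen',np.linalg.norm(a),'yaw',np.degrees(np.arctan2(a[1],a[0])))
for k in 'he':
    a=pts['r%s+'%k]-pts['r%s-'%k];print(np.linalg.norm(a),np.degrees(np.arctan2(a[1],a[0])))
red=sum(pts[k] for k in('rh-','rh+','re+','re-'))/4
hv=(pts['rh-']+pts['rh+']-pts['re+']-pts['re-'])/2
print('red',red,'hv',hv,np.linalg.norm(hv),'yaw',np.degrees(np.arctan2(-hv[0],hv[1])),'angle',np.arcsin(-hv[2]/np.linalg.norm(hv)))
bar=(pts['bar+']+pts['bar-'])/2
d=bar-red;print('bar',bar,'axis yaw',np.degrees(np.arctan2(-d[0],d[1])))
# hatch edge lines on z=92 / deck edges
w=[W(404,278),W(800,130)]
q=[plane(*x,80) for x in w];e=q[1]-q[0];print('hatch edge yaw',np.degrees(np.arctan2(e[1],e[0])))
for u in [((115,50),(236,312)),((410,30),(460,230))]:
    q=[plane(I['wrist'],*x,80) for x in u];e=q[0]-q[1];print('side yaw',np.degrees(np.arctan2(-e[0],e[1])),q)
```

```text
bar+ [520.7 153.3 108.7] [0.9, 0.8, 1.7]
bar- [488.4 142.  106.5] [1.8, 1.8]
rh- [523.3  57.3 121.9] [0.2, 0.2]
rh+ [548.4  66.2 121.3] [0.3, 0.3]
re+ [556.   46.7 131.9] [0.9, 0.4, 1.2]
re- [531.9  37.2 130.9] [0.8, 0.9, 1.4]
tabtop [506.8 143.7 151.2] [0.7, 0.7]
barlen 34.37246876581196 yaw 19.296549717183602
26.65199681313153 19.55220302248016
25.93674354733335 21.520051199168407
red [539.90501733  51.85539465 126.50126904] hv [-8.07325314 19.86636074 -9.80662339] 23.58006717108326 yaw 22.115745967985575 angle 0.4289170038749942
bar [504.55567651 147.66213874 107.61262843] axis yaw 20.252298659812208
hatch edge yaw 18.924936493525603
side yaw 20.365506348483752 [array([371.49970967, 137.86018843,  80.        ]), array([ 470.36318777, -128.46634207,   80.        ])]
side yaw 20.805878527182742 [array([635.70282994, 153.96628041,  80.        ]), array([706.49314019, -32.33294496,  80.        ])]
```

```bash
python3 -m creep '-0.0037 0.029 -0.007 0 0 0.118 100; -0.0037 0.029 -0.007 0 0 0.118 100; -0.0037 0.029 -0.007 0 0 0.118 100; -0.0037 0.029 -0.007 0 0 0 100; -0.0037 0.029 -0.007 0 0 0 100; 0 0 -0.02 0 0 0 100; 0 0 0 0 0 0 100; 0 0 0 0 0 0 100'
python3 - <<'E'
from h import *
o=readout.get_obs();print(o['time'],o['tool_pos'],o['tcp_rot'],o['contact_force'])
i=viewer.camera_info('wrist');im=viewer.capture('wrist')[:,:,::-1].copy();cv2.imwrite('pics/w1.png',im)
hx=np.array([.938,.347,0]);hy=np.array([-.347,.938,0])
for p in [(506.1,145,137.3),(504.6,147.7,107.6),(506.8,143.7,151.2),(539.9,51.9,126.5),(524,94.8,104)]:
    u=proj(i,p);print(u.round(1));cv2.circle(im,tuple(int(v) for v in u),2,(255,0,255),-1)
cv2.imwrite('pics/w1a.png',im)
E
```

```text
time: 0.82
tool_pos: [505.9, 145.0, 236.5]
tcp_rot: [-3.139, -0.0, 1.925]
contact_force: [1.0, 0.5, 0.5]
grip_width: 91.6
finger_force: 0.0
0.8167 [505.93060201 145.01019053 236.511284  ] [-3.13890443e+00 -3.54361305e-04  1.92549157e+00] [0.96215544 0.46746861 0.45113506]
[285.4 236.6]
[284.7 219.6]
[285.8 246.3]
[284.4 353.4]
[284.4 285.5]
```

View pics/w1a.png

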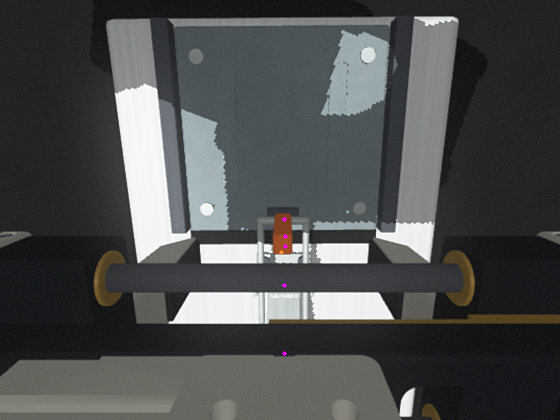

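The tab is centred between the fingers at columns 274–292, and the keeper lip shows as a dark strip at rows 207–214, columns 268–299. I'll locate the lip's front edge and work out the path.

```bash
python3 - <<'E'
from h import *
i=viewer.camera_info('wrist')
hy=np.array([-.347,.938,0]);hx=np.array([.938,.347,0])
for v in (206,207,208):
    for z in (105,101):
        p=plane(i,284,v,z);print(v,z,(p@hy+92.9).round(1),(p@hx).round(1))
im=cv2.imread('pics/w1.png');print(im[198:226,[270,296]].sum(2).T)
b=plane(i,283,219,108);print('bar',b@hy+92.9)
# path: bar (y',z) -> tcp with lean
from scipy.optimize import brentq
def tcp(y,z):
    f=lambda a:np.hypot(y+28*np.cos(a),z-104-28*np.sin(a))-80
    a=brentq(f,0.2,1.9); s=np.arcsin((104+28*np.sin(a)-z)/80);l=s-np.radians(10)
    p=y+77*np.sin(l);q=z+77*np.cos(l);return a,np.degrees(l),p,q,y+30*np.sin(l),z+30*np.cos(l)
for y,z in((55,108),(55,114),(62,114),(68,114),(69,105),(69,95),(64,95),(60,95)):print(y,z,np.round(tcp(y,z),2))
E
python3 -m creep '0 0 -0.02 0 0 0 100; 0 0 -0.02 0 0 0 100; 0 0 -0.012 0 0 0 100; 0 0 0 0 0 0 100; 0 0 0 0 0 0 5; 0 0 0 0 0 0 5; 0 0 0 0 0 0 5; 0 0 0 0 0 0 5'
```

```text
206 105 65.3 524.8
206 101 64.4 524.8
207 105 64.6 524.8
207 101 63.6 524.8
208 105 63.8 524.8
208 101 62.8 524.8
[[244 252 250 248 253 249 245 247 236 188 146 172 159 180 177 161 179 168
  210 293 324 340 363 368 325 311 297 248]
 [228 238 253 237 253 243 245 249 254 168 146 160 170 160 167 154 173 165
  207 311 337 347 355 344 307 300 355 511]]
bar 56.02567984690837
55 108 [  0.51  -3.02  50.94 184.89  53.42 137.96]
55 114 [  0.47  -8.07  44.2  190.24  50.79 143.7 ]
62 114 [  0.92  -1.23  60.35 190.98  61.36 143.99]
68 114 [  1.19   1.54  70.07 190.97  68.81 143.99]
69 105 [  1.33   9.13  81.22 181.02  73.76 134.62]
69 95 [  1.5   17.49  92.15 168.44  78.02 123.61]
64 95 [  1.3   16.74  86.17 168.74  72.64 123.73]
60 95 [  1.11  15.25  80.25 169.29  67.89 123.94]
time: 1.53
tool_pos: [507.1, 144.9, 186.3]
tcp_rot: [3.14, 0.0, 1.924]
contact_force: [-0.6, 0.6, 0.9]
grip_width: 69.5
finger_force: 0.0
```

```bash
python3 -m creep '0 0 -0.0015 0 0 0 5; 0 0 0 0 0 0 5; 0 0 0 0 0 0 5; 0 0 0 0 0 0 5; 0 0 0 0 0 0 5; 0 0 0 0 0 0 5; 0 0 0 0 0 0 5; 0 0 0 0 0 0 5'; python3 -m creep '0 0 0 0 0 0 5; 0 0 0 0 0 0 5; 0 0 0 0 0 0 5; 0 0 0 0 0 0 5; 0 0 0 0 0 0 5; 0 0 0 0 0 0 5; 0 0 0 0 0 0 5; 0 0 0 0 0 0 5'
```

```text
time: 2.2
tool_pos: [506.5, 145.0, 183.7]
tcp_rot: [3.142, 0.0, 1.925]
contact_force: [0.1, 0.1, -0.6]
grip_width: 16.2
finger_force: 0.0
time: 2.87
tool_pos: [505.3, 144.7, 183.6]
tcp_rot: [-3.139, -0.0, 1.925]
contact_force: [-4.8, -2.3, 3.4]
grip_width: 11.5
finger_force: 30.0
```

```bash
cat > path.py <<'E'
from h import *
from scipy.optimize import brentq
def tcp(y,z,off=4):
    f=lambda a:np.hypot(y+28*np.cos(a),z-104-28*np.sin(a))-80
    a=brentq(f,0.1,1.9); l=np.arcsin((104+28*np.sin(a)-z)/80)-np.radians(10);t=l+np.radians(off)
    return np.array([y+30*np.sin(l)+47*np.sin(t),z+30*np.cos(l)+47*np.cos(t),t])
def deltas(P):
    Q=[tcp(*p) for p in P]
    for a,b,p in zip(Q,Q[1:],P[1:]):
        d=b-a;print(p,'d %.4f %.4f %.4f  r %.3f %.3f'%(-.347*d[0]/1e3,.938*d[0]/1e3,d[1]/1e3,-.938*d[2],-.347*d[2]))
E
python3 -c "
from path import *
deltas([(55.7,108),(56,111),(57,114),(60,114),(63,114),(66.5,114),(70,114),(70,109),(70,105),(70,101),(70,98),(70,95.5)])"
```

```text
(56, 111) d 0.0009 -0.0026 0.0030  r 0.037 0.014
(57, 114) d 0.0002 -0.0007 0.0029  r 0.021 0.008
(60, 114) d -0.0024 0.0064 0.0001  r -0.046 -0.017
(63, 114) d -0.0020 0.0053 -0.0000  r -0.033 -0.012
(66.5, 114) d -0.0020 0.0054 -0.0001  r -0.027 -0.010
(70, 114) d -0.0017 0.0046 -0.0001  r -0.018 -0.007
(70, 109) d -0.0018 0.0050 -0.0056  r -0.065 -0.024
(70, 105) d -0.0015 0.0040 -0.0048  r -0.053 -0.020
(70, 101) d -0.0015 0.0040 -0.0050  r -0.054 -0.020
(70, 98) d -0.0011 0.0030 -0.0039  r -0.040 -0.015
(70, 95.5) d -0.0009 0.0025 -0.0034  r -0.034 -0.012
```

```bash
python3 -m creep '0.0009 -0.0026 0.003 0.037 0.014 0 5; 0.0002 -0.0007 0.0029 0.021 0.008 0 5; -0.0024 0.0064 0 -0.046 -0.017 0 5; 0 0 0 0 0 0 5; -0.002 0.0053 0 -0.033 -0.012 0 5; -0.002 0.0054 0 -0.027 -0.010 0 5; -0.0017 0.0046 0 -0.018 -0.007 0 5; 0 0 0 0 0 0 5'
python3 - <<'E'
from h import *
o=readout.get_obs();p=o['tool_pos'];print(p[:2]@[-.347,.938]+92.9,p,o['contact_force'],o['moment'])
c=[viewer.capture(n)[:,:,::-1] for n in('scene','side','wrist')]
for n,k in zip('sdw',c):cv2.imwrite(f'pics/2{n}.png',k)
a=cv2.resize(c[0][100:240,300:460],(400,350));b=cv2.resize(c[1][100:200,190:290],(400,400));w=cv2.resize(c[2][150:300,200:360],(400,375))
C=np.zeros((600,800,3),np.uint8);C[:350,:400]=a;C[:375,400:]=w
cv2.imwrite('pics/z2.png',C)
E
```

```text
time: 3.53
tool_pos: [498.6, 163.0, 189.8]
tcp_rot: [-3.139, 0.073, 1.927]
contact_force: [-4.4, -6.4, 4.6]
grip_width: 11.5
finger_force: 30.0
72.74221975532117 [498.59433115 162.95783866 189.82067239] [-4.37378319 -6.40002628  4.59540729] [-1.40094797  0.41570813 -0.0753362 ]
```

View pics/z2.png

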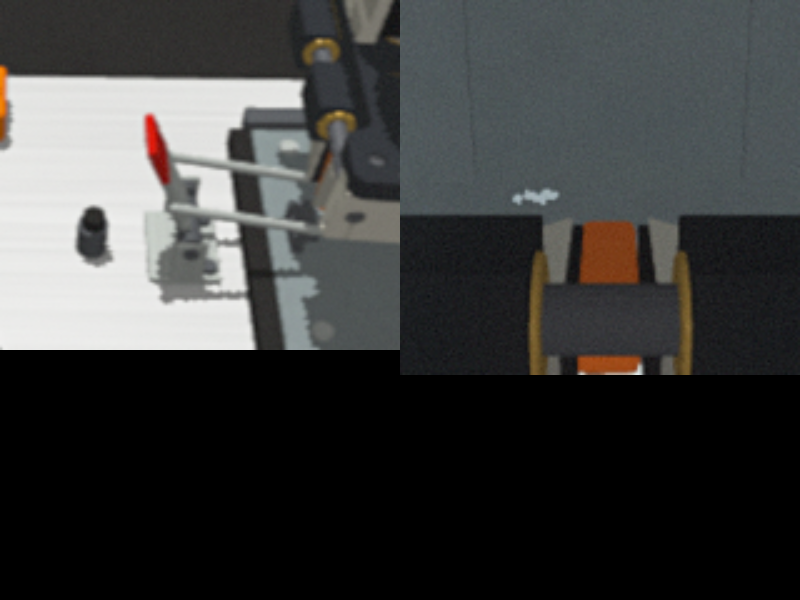

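The lever is raised, with the loop held by the tab above and beyond the hook. Now I'll lower it.

```bash
python3 -m creep '-0.0018 0.005 -0.0056 -0.065 -0.024 0 5; 0 0 0 0 0 0 5; -0.0015 0.004 -0.0048 -0.053 -0.020 0 5; 0 0 0 0 0 0 5; 0 0 0 0 0 0 5; 0 0 0 0 0 0 5'; python3 -m creep '-0.0015 0.004 -0.005 -0.054 -0.020 0 5; 0 0 0 0 0 0 5; -0.0011 0.003 -0.0039 -0.040 -0.015 0 5; 0 0 0 0 0 0 5; 0 0 0 0 0 0 5'
```

```text
time: 4.18
tool_pos: [495.2, 172.2, 179.1]
tcp_rot: [-3.138, 0.194, 1.926]
contact_force: [-5.1, -2.4, 2.3]
grip_width: 12.3
finger_force: 30.0
time: 4.6
tool_pos: [492.6, 179.1, 170.2]
tcp_rot: [-3.138, 0.294, 1.926]
contact_force: [-5.6, -3.7, 2.0]
grip_width: 11.7
finger_force: 30.0
```

```bash
python3 -m creep '-0.0005 0.0013 -0.0017 -0.017 -0.006 0 5; 0 0 0 0 0 0 5; -0.0004 0.0012 -0.0017 -0.017 -0.006 0 5; 0 0 0 0 0 0 5; 0 0 0 0 0 0 5'; python3 -c "
from path import *
deltas([(70,95.5),(68,95.5),(66,95.5),(64,95.5),(62,95.5),(60,95.5)])
o=readout.get_obs();p=o['tool_pos'];print(p[:2]@[-.347,.938]+92.9)"
```

```text
time: 5.02
tool_pos: [491.9, 181.2, 167.0]
tcp_rot: [-3.137, 0.33, 1.926]
contact_force: [-5.0, -5.3, 1.6]
grip_width: 12.3
finger_force: 30.0
(68, 95.5) d 0.0008 -0.0020 0.0001  r 0.002 0.001
(66, 95.5) d 0.0008 -0.0022 0.0001  r 0.005 0.002
(64, 95.5) d 0.0009 -0.0024 0.0002  r 0.007 0.003
(62, 95.5) d 0.0010 -0.0026 0.0003  r 0.011 0.004
(60, 95.5) d 0.0011 -0.0029 0.0004  r 0.015 0.005
92.15799193598663
```

```bash
python3 -m creep '0 0 -0.0007 0 0 0 5; 0 0 0 0 0 0 5; 0 0 0 0 0 0 5'; python3 -m creep '0.0008 -0.002 0.0001 0.002 0.001 0 5; 0 0 0 0 0 0 5;0.0008 -0.0022 0.0001 0.005 0.002 0 5;0 0 0 0 0 0 5;0 0 0 0 0 0 5'; python3 -m creep '0.0009 -0.0024 0.0002 0.007 0.003 0 5; 0 0 0 0 0 0 5;0 0 0 0 0 0 5'; python3 -m creep '0.001 -0.0026 0.0002 0.011 0.004 0 5; 0 0 0 0 0 0 5;0 0 0 0 0 0 5'
```

```text
time: 5.27
tool_pos: [491.9, 181.2, 166.8]
tcp_rot: [-3.138, 0.33, 1.925]
contact_force: [-6.5, -3.6, 6.2]
grip_width: 11.9
finger_force: 30.0
time: 5.68
tool_pos: [493.3, 177.5, 167.0]
tcp_rot: [-3.138, 0.321, 1.925]
contact_force: [-8.6, -0.9, 6.2]
grip_width: 11.6
finger_force: 30.0
time: 5.93
tool_pos: [494.2, 175.2, 167.2]
tcp_rot: [-3.138, 0.313, 1.925]
contact_force: [-8.7, -1.2, 6.1]
grip_width: 11.8
finger_force: 30.0
time: 6.18
tool_pos: [495.2, 172.8, 167.5]
tcp_rot: [-3.138, 0.301, 1.925]
contact_force: [-9.3, -0.1, 7.1]
grip_width: 11.9
finger_force: 30.9
```

```bash
python3 -m creep '0 0 0 0 0 0 20; 0 0 0 0 0 0 40; 0 0 0 0 0 0 40; 0 0 0 0 0 0 40; 0 0 0 0 0 0 40; 0 0 0 0 0 0 40'; python3 -m creep '-0.0021 0.0057 0.019 0 0 0 40;-0.0021 0.0057 0.019 0 0 0 40;-0.0021 0.0057 0.019 0 0 0 40;0 0 0.03 0.1 0.037 0 0;0 0 0.03 0.1 0.037 0 0;0 0 0 0.1 0.037 0 0;0 0 0 0 0 0 0'
python3 - <<'E'
from h import *
o=readout.get_obs();p=o['tool_pos'];print(p[:2]@[-.347,.938]+92.9,p[:2]@[.938,.347],o['tcp_rot'],o['contact_force'])
c=[viewer.capture(n)[:,:,::-1] for n in('scene','side','wrist')]
for n,k in zip('sdw',c):cv2.imwrite(f'pics/3{n}.png',k)
a=cv2.resize(c[0][120:240,300:460],(400,300));b=cv2.resize(c[1][100:200,190:290],(300,300));w=cv2.resize(c[2][60:300,200:360],(400,600))
C=np.zeros((600,800,3),np.uint8);C[:300,:400]=a;C[:600,400:]=w;C[300:,:300]=b
cv2.imwrite('pics/z3.png',C)
E
```

```text
time: 6.68
tool_pos: [496.3, 172.7, 166.7]
tcp_rot: [-3.141, 0.305, 1.925]
contact_force: [0.3, -0.2, 0.9]
grip_width: 36.8
finger_force: 0.0
time: 7.27
tool_pos: [491.4, 188.6, 285.9]
tcp_rot: [3.138, -0.018, 1.923]
contact_force: [0.1, 0.1, -1.5]
grip_width: 15.0
finger_force: 0.0
99.31408124386355 526.3673938590061 [ 3.13753554 -0.01751989  1.92254546] [ 0.05959984  0.07098556 -1.51784903]
```

View pics/z3.png

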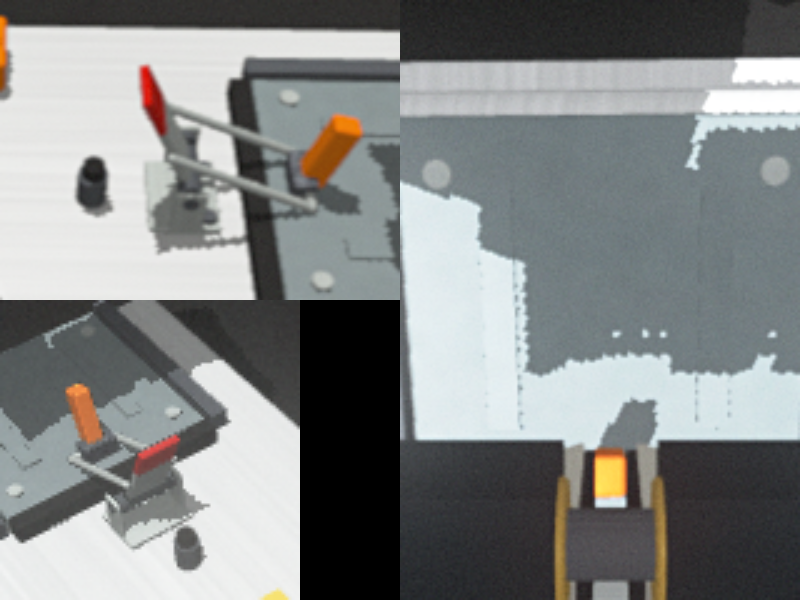

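The bar is down behind the keeper hook with the wires either side of it, the tab is free and the lever is at about 1.2 rad. Next I'll put the closed fingers in front of the lever's face.

```bash
python3 -m creep '0.0106 -0.0303 0 -0.016 -0.006 0 0;0.0106 -0.0303 0 0 0 0 0;0.0106 -0.0303 0 0 0 0 0;0 0 -0.03 0 0 0 0;0 0 -0.03 0 0 0 0;0 0 -0.005 0 0 0 0;0 0 0 0 0 0 0;0 0 0 0 0 0 0'
cat > pr.py <<'E'
from h import *
o=readout.get_obs();p=o['tool_pos'];f=o['contact_force']
print('tip y %.1f x %.1f z %.1f F y %.1f z %.1f x %.1f'%(p[:2]@[-.347,.938]+92.9,p[:2]@[.938,.347],p[2]-66,f[:2]@[-.347,.938],f[2],f[:2]@[.938,.347]),o['tcp_rot'],o['grip_width'])
E
python3 - <<'E'
from pr import *
P=lambda a,r=54:np.array([-r*np.cos(a)+2.5*np.sin(a)+9.5,104+r*np.sin(a)+2.5*np.cos(a)])
A=np.arange(1.25,-0.16,-.1);q=None
for a in A:
    t=P(a);d=t-q if q is not None else t*0;q=t
    print(round(a,2),t.round(1),'%.4f %.4f %.4f'%(-.347*d[0]/1e3,.938*d[0]/1e3,d[1]/1e3))
I={n:viewer.camera_info(n) for n in('scene','side')}
pts={}
for n,x in(('s','scene'),('d','side')):
    im=cv2.imread(f'pics/3{n}.png');h=cv2.cvtColor(im,40)
    m=(((h[...,0]<4)|(h[...,0]>174))&(h[...,1]>150)&(h[...,2]>60)).astype(np.uint8)
    k,l,st,c=cv2.connectedComponentsWithStats(m)
    for j in range(1,k):
        if st[j,4]>60: print(x,st[j],c[j]); 
        if st[j,4]>60 and (200<c[j][0]<400) and 110<c[j][1]<200: pts[x]=c[j]
p,e=tri(*[(I[x],*pts[x]) for x in pts]);print('red',p[:2]@[-.347,.938]+92.9,p[2],e,'a',np.arctan2(p[2]-104,-(p[:2]@[-.347,.938]+92.9)))
E
```

```text
time: 8.08
tool_pos: [521.7, 99.7, 219.0]
tcp_rot: [-3.14, 0.003, 1.927]
contact_force: [-0.4, 0.8, 0.5]
grip_width: 0.6
finger_force: 0.0
tip y 5.4 x 523.9 z 153.0 F y 0.9 z 0.5 x -0.1 [-3.13969594  0.00343883  1.92663405] 0.6121042368356419
1.25 [ -5.2 156. ] 0.0000 -0.0000 0.0000
1.15 [-10.3 154.3] 0.0018 -0.0048 -0.0017
1.05 [-15.2 152.1] 0.0017 -0.0046 -0.0022
0.95 [-19.9 149.4] 0.0016 -0.0044 -0.0027
0.85 [-24.3 146.2] 0.0015 -0.0041 -0.0032
0.75 [-28.3 142.6] 0.0014 -0.0038 -0.0036
0.65 [-32.  138.7] 0.0013 -0.0034 -0.0040
0.55 [-35.2 134.4] 0.0011 -0.0031 -0.0043
0.45 [-38.  129.7] 0.0010 -0.0026 -0.0046
0.35 [-40.4 124.9] 0.0008 -0.0022 -0.0049
0.25 [-42.2 119.8] 0.0006 -0.0017 -0.0051
0.15 [-43.5 114.5] 0.0005 -0.0012 -0.0052
0.05 [-44.3 109.2] 0.0003 -0.0007 -0.0053
-0.05 [-44.6 103.8] 0.0001 -0.0002 -0.0054
-0.15 [-44.3  98.4] -0.0001 0.0003 -0.0054
scene [356 147  10  27 133] [360.82706767 159.64661654]
red -88.30147574185966 568.5689867647444 [0.0] a 1.3829650575114354
```

```bash
python3 -m creep '0.0018 -0.0044 0.002 0 0 0 0;0.001 -0.0028 0 0 0 0 0;0 0 0 0 0 0 0'; python3 pr.py; python3 -m creep '0.0007 -0.0019 0 0 0 0 0;0 0 0 0 0 0 0'; python3 pr.py;  python3 -m creep '0.0007 -0.0019 0 0 0 0 0;0 0 0 0 0 0 0'; python3 pr.py
```

```text
time: 8.33
tool_pos: [525.3, 91.4, 222.3]
tcp_rot: [3.14, 0.004, 1.925]
contact_force: [-0.7, 0.2, -0.1]
grip_width: 0.3
finger_force: 0.0
tip y -3.7 x 524.5 z 156.3 F y 0.5 z -0.1 x -0.6 [3.13987795 0.00417529 1.9250883 ] 0.27207776461653965
time: 8.5
tool_pos: [525.5, 89.5, 221.4]
tcp_rot: [3.142, 0.003, 1.925]
contact_force: [1.5, 0.4, -0.6]
grip_width: 0.3
finger_force: 0.0
tip y -5.5 x 523.9 z 155.4 F y -0.1 z -0.6 x 1.6 [3.1415361  0.00333964 1.92484954] 0.25460264335079474
time: 8.67
tool_pos: [526.0, 87.6, 221.0]
tcp_rot: [-3.141, 0.003, 1.925]
contact_force: [0.2, 0.1, 0.3]
grip_width: 0.6
finger_force: 0.0
tip y -7.5 x 523.8 z 155.0 F y 0.0 z 0.3 x 0.3 [-3.14087554e+00  3.04269180e-03  1.92479572e+00] 0.5762070679479359
```

```bash
python3 -m creep '0.001 -0.0026 -0.0007 0 0 0 0;0 0 0 0 0 0 0;0 0 0 0 0 0 0'; python3 pr.py|cut -c1-60; python3 -m creep '0.0017 -0.0046 -0.0022 0 0 0 0;0 0 0 0 0 0 0;0 0 0 0 0 0 0'; python3 pr.py|cut -c1-60;  python3 -m creep '0.0016 -0.0044 -0.0027 0 0 0 0;0 0 0 0 0 0 0;0 0 0 0 0 0 0'; python3 pr.py|cut -c1-60; python3 -c "
from h import *
cv2.imwrite('pics/4s.png',cv2.resize(viewer.capture('scene')[120:240,300:460,::-1],(800,600)))"
```

```text
time: 8.92
tool_pos: [526.9, 85.3, 220.1]
tcp_rot: [-3.141, 0.003, 1.925]
contact_force: [-0.2, 0.7, 1.0]
grip_width: 0.4
finger_force: 0.4
tip y -9.9 x 523.9 z 154.1 F y 0.8 z 1.0 x 0.1 [-3.14058767e
time: 9.17
tool_pos: [528.6, 80.8, 217.8]
tcp_rot: [-3.141, 0.002, 1.925]
contact_force: [-1.2, 3.4, -0.5]
grip_width: 0.4
finger_force: 1.4
tip y -14.7 x 523.8 z 151.8 F y 3.6 z -0.5 x 0.1 [-3.1405808
time: 9.42
tool_pos: [530.1, 76.7, 215.2]
tcp_rot: [-3.141, 0.002, 1.925]
contact_force: [-1.5, 4.3, 1.5]
grip_width: 0.1
finger_force: 2.2
tip y -19.1 x 523.8 z 149.2 F y 4.6 z 1.5 x 0.1 [-3.14069524
```

View pics/4s.png

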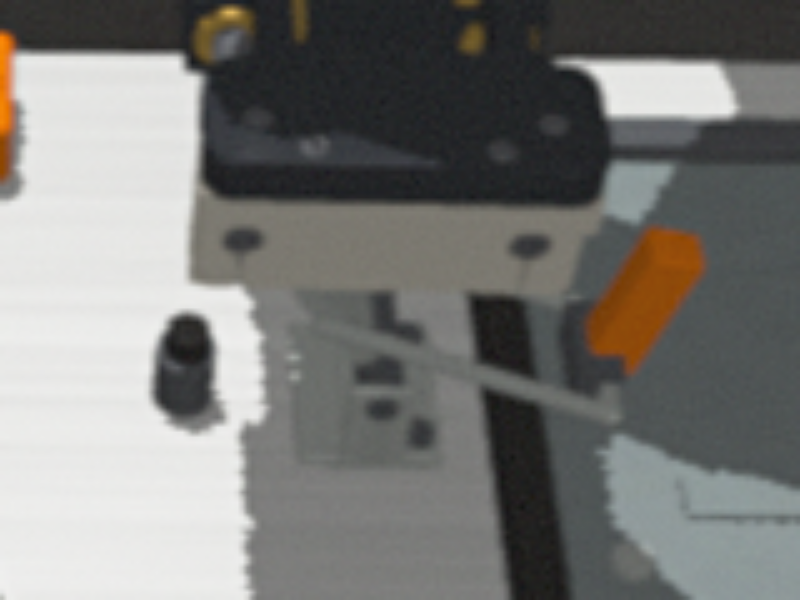

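The bar is still at the hook, the lever is following the fingertips and the force is about 5 N, so I'll keep going along the arc.

```bash
python3 -m creep '0.0015 -0.0041 -0.0032 0 0 0 0;0 0 0 0 0 0 0'; python3 pr.py|cut -c1-55; python3 -m creep '0.0014 -0.0038 -0.0036 0 0 0 0;0 0 0 0 0 0 0'; python3 pr.py|cut -c1-55;  python3 -m creep '0.0013 -0.0034 -0.004 0 0 0 0;0 0 0 0 0 0 0'; python3 pr.py|cut -c1-55; python3 -m creep '0.0011 -0.0031 -0.0043 0 0 0 0;0 0 0 0 0 0 0'; python3 pr.py|cut -c1-55
```

```text
time: 9.63
tool_pos: [531.6, 72.6, 212.0]
tcp_rot: [-3.141, 0.002, 1.925]
contact_force: [-2.4, 5.8, 2.8]
grip_width: 0.3
finger_force: 3.2
tip y -23.4 x 523.9 z 146.0 F y 6.3 z 2.8 x -0.3 [-3.14
time: 9.8
tool_pos: [533.0, 68.9, 208.4]
tcp_rot: [-3.141, 0.001, 1.925]
contact_force: [-2.0, 6.7, 3.2]
grip_width: 0.3
finger_force: 3.4
tip y -27.4 x 523.9 z 142.4 F y 6.9 z 3.2 x 0.5 [-3.140
time: 9.97
tool_pos: [534.3, 65.5, 204.4]
tcp_rot: [-3.141, 0.002, 1.925]
contact_force: [-1.4, 5.5, 3.5]
grip_width: 0.6
finger_force: 3.3
tip y -31.1 x 523.9 z 138.4 F y 5.6 z 3.5 x 0.6 [-3.140
time: 10.13
tool_pos: [535.5, 62.4, 200.1]
tcp_rot: [-3.141, 0.002, 1.925]
contact_force: [-1.5, 5.5, 3.9]
grip_width: 0.2
finger_force: 2.9
tip y -34.4 x 523.9 z 134.1 F y 5.7 z 3.9 x 0.5 [-3.141
```

```bash
python3 -m creep '0.001 -0.0026 -0.0046 0 0 0 0;0 0 0 0 0 0 0'|tail -0; python3 pr.py|cut -c1-55; python3 -m creep '0.0008 -0.0022 -0.0049 0 0 0 0;0 0 0 0 0 0 0'|tail -0; python3 pr.py|cut -c1-55;  python3 -m creep '0.0006 -0.0017 -0.0051 0 0 0 0;0 0 0 0 0 0 0'|tail -0; python3 pr.py|cut -c1-55; python3 -m creep '0.0003 -0.0006 -0.0026 0 0 0 0;0 0 0 0 0 0 0'|tail -0; python3 pr.py|cut -c1-55
```

```text
tip y -37.3 x 523.9 z 129.4 F y 5.0 z 2.1 x 0.6 [-3.140
tip y -39.9 x 523.8 z 124.4 F y 3.7 z 2.7 x 0.3 [-3.140
tip y -42.2 x 523.7 z 119.0 F y 0.6 z 0.7 x 0.7 [-3.140
tip y -42.9 x 523.8 z 116.5 F y 0.3 z 0.8 x -0.2 [-3.14Exception ignored on flushing sys.stdout:
BrokenPipeError: [Errno 32] Broken pipe
Exception ignored on flushing sys.stdout:
BrokenPipeError: [Errno 32] Broken pipe
Exception ignored on flushing sys.stdout:
BrokenPipeError: [Errno 32] Broken pipe
Exception ignored on flushing sys.stdout:
BrokenPipeError: [Errno 32] Broken pipe
```

```bash
python3 -m creep '0.0024 -0.0066 0.001 0 0 0 0;0 0 0 0 0 0 0' >/dev/null; python3 pr.py|cut -c1-55; for k in 1 2 3; do :; done; python3 -m creep '0 0 -0.0015 0 0 0 0;0 0 0 0 0 0 0'>/dev/null; python3 pr.py|cut -c1-55;  python3 -m creep '0 0 -0.0015 0 0 0 0;0 0 0 0 0 0 0'>/dev/null; python3 pr.py|cut -c1-55; python3 -m creep '0 0 -0.001 0 0 0 0;0 0 0 0 0 0 0'>/dev/null; python3 pr.py|cut -c1-55
```

```text
tip y -50.8 x 523.9 z 118.1 F y -0.0 z 0.3 x 0.7 [-3.14
tip y -50.0 x 523.8 z 116.4 F y -0.7 z 1.4 x 0.6 [-3.14
tip y -49.4 x 523.7 z 114.7 F y -0.3 z -0.2 x -0.6 [-3.
tip y -49.3 x 523.7 z 113.7 F y -0.6 z 0.4 x -0.5 [-3.1
```

```bash
python3 -c "
from h import *
a=cv2.resize(viewer.capture('scene')[120:240,300:460,::-1],(560,420))
b=cv2.resize(viewer.capture('side')[110:210,190:310,::-1],(240,200))
C=np.zeros((420,800,3),np.uint8);C[:,:560]=a;C[:200,560:]=b
cv2.imwrite('pics/5s.png',C)"
```

```text
(no output)
```

View pics/5s.png

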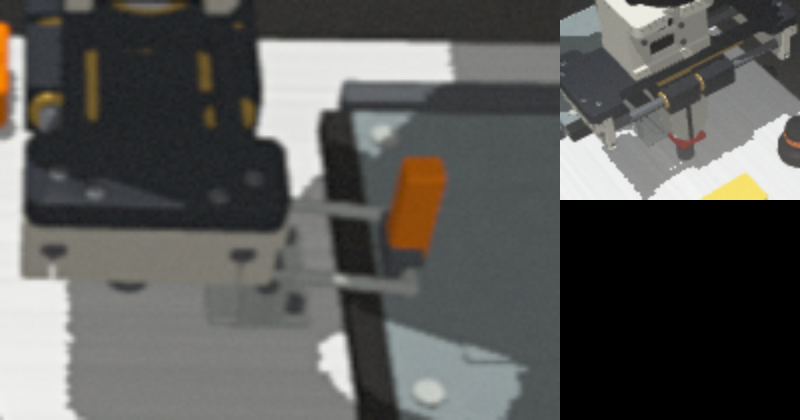

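The loop is hooked, and the lever has gone over centre and is lying near its buffer under the fingers. I'll press down in small steps.

```bash
python3 -m creep '0 0 -0.001 0 0 0 0;0 0 0 0 0 0 0'>/dev/null; python3 pr.py|cut -c1-55;python3 -m creep '0 0 -0.001 0 0 0 0;0 0 0 0 0 0 0'>/dev/null; python3 pr.py|cut -c1-55;  python3 -m creep '0 0 -0.0008 0 0 0 0;0 0 0 0 0 0 0'>/dev/null; python3 pr.py|cut -c1-55
```

```text
tip y -49.3 x 523.7 z 112.7 F y -0.4 z -0.0 x 0.2 [-3.1
tip y -49.4 x 523.8 z 111.8 F y 0.3 z 0.3 x 0.3 [-3.140
tip y -49.5 x 523.9 z 111.2 F y -0.6 z 2.3 x -0.5 [-3.1
```

```bash
python3 -m creep '0 0 -0.0004 0 0 0 0;0 0 0 0 0 0 0'>/dev/null; python3 pr.py|cut -c1-55;python3 -m creep '0 0 -0.0004 0 0 0 0;0 0 0 0 0 0 0'>/dev/null; python3 pr.py|cut -c1-55
```

```text
tip y -49.5 x 523.9 z 111.0 F y 0.1 z 2.6 x -0.9 [-3.14
tip y -49.5 x 523.9 z 110.6 F y 0.0 z 4.8 x -0.6 [-3.14
```

```bash
python3 -m creep '0 0 -0.0004 0 0 0 0;0 0 0 0 0 0 0'>/dev/null; python3 pr.py|cut -c1-55;python3 -m creep '0 0 -0.0004 0 0 0 0;0 0 0 0 0 0 0'>/dev/null; python3 pr.py|cut -c1-55; python3 -m creep '0 0 -0.0003 0 0 0 0;0 0 0 0 0 0 0'>/dev/null; python3 pr.py|cut -c1-55
```

```text
tip y -49.6 x 523.9 z 110.3 F y 0.0 z 6.2 x -1.1 [-3.14
tip y -49.6 x 523.9 z 110.0 F y -0.1 z 5.4 x -0.9 [-3.1
tip y -49.6 x 523.9 z 109.9 F y -0.1 z 7.8 x -2.3 [-3.1
```

```bash
python3 -m creep '0 0 -0.0004 0 0 0 0;0 0 0 0 0 0 0'>/dev/null; python3 pr.py|cut -c1-55;python3 -m creep '0 0 -0.0004 0 0 0 0;0 0 0 0 0 0 0'>/dev/null; python3 pr.py|cut -c1-55; python3 -m creep '0 0 -0.0003 0 0 0 0;0 0 0 0 0 0 0'>/dev/null; python3 pr.py|cut -c1-55
```

```text
tip y -49.6 x 523.9 z 109.6 F y 0.7 z 8.1 x -2.0 [-3.14
tip y -49.7 x 523.9 z 109.4 F y -0.2 z 9.6 x -3.1 [-3.1
tip y -49.6 x 523.9 z 109.2 F y 0.3 z 11.4 x -3.2 [-3.1
```

```bash
python3 -m creep '0 0 -0.0004 0 0 0 0;0 0 0 0 0 0 0'>/dev/null; python3 pr.py|cut -c1-55;python3 -m creep '0 0 -0.0003 0 0 0 0;0 0 0 0 0 0 0'>/dev/null; python3 pr.py|cut -c1-55
```

```text
tip y -49.7 x 523.9 z 109.0 F y 0.4 z 12.1 x -3.4 [3.14
tip y -49.7 x 523.9 z 108.9 F y -0.5 z 13.4 x -3.8 [3.1
```

```bash
python3 -m creep '0 0 -0.0004 0 0 0 0;0 0 0 0 0 0 0;0 0 0 0 0 0 0'>/dev/null; python3 pr.py|cut -c1-55; python3 -m creep '0 0 0 0 0 0 0;0 0 0 0 0 0 0;0 0 0 0 0 0 0'>/dev/null; python3 pr.py|cut -c1-55
```

```text
tip y -49.7 x 523.9 z 108.6 F y 1.7 z 14.7 x -4.4 [3.14
tip y -49.7 x 523.9 z 108.6 F y -0.2 z 15.1 x -3.9 [3.1
```

Pressed at 15 N. I'll ease off gently, retreat and check.

```bash
python3 -m creep '0 0 0.001 0 0 0 0;0 0 0.001 0 0 0 0;0 0 0.002 0 0 0 0;0 0 0.01 0 0 0 0;0 0 0.03 0 0 0 0;0 0 0.04 0 0 0 0;-0.01 -0.04 0.003 0 0 0 0;0 -0.04 0 0 0 0 0'; python3 -m creep '0 -0.04 0.02 0 0 0 0;0 -0.04 0.02 0 0 0 0;0 0 0.02 0 0 0 0;0 0 0 0 0 0 0;0 0 0 0 0 0 0;0 0 0 0 0 0 0;0 0 0 0 0 0 0;0 0 0 0 0 0 0'; python3 -c "
from h import *
a=cv2.resize(viewer.capture('scene')[90:270,250:460,::-1],(700,600))
cv2.imwrite('pics/6s.png',a)"
```

```text
time: 14.9
tool_pos: [530.8, -30.9, 263.3]
tcp_rot: [3.138, 0.005, 1.93]
contact_force: [1.4, 0.2, -0.9]
grip_width: 0.4
finger_force: 0.0
time: 15.57
tool_pos: [530.3, -105.3, 316.3]
tcp_rot: [-3.139, 0.001, 1.926]
contact_force: [0.2, -0.0, -0.6]
grip_width: 0.4
finger_force: 0.0
```

View pics/6s.png

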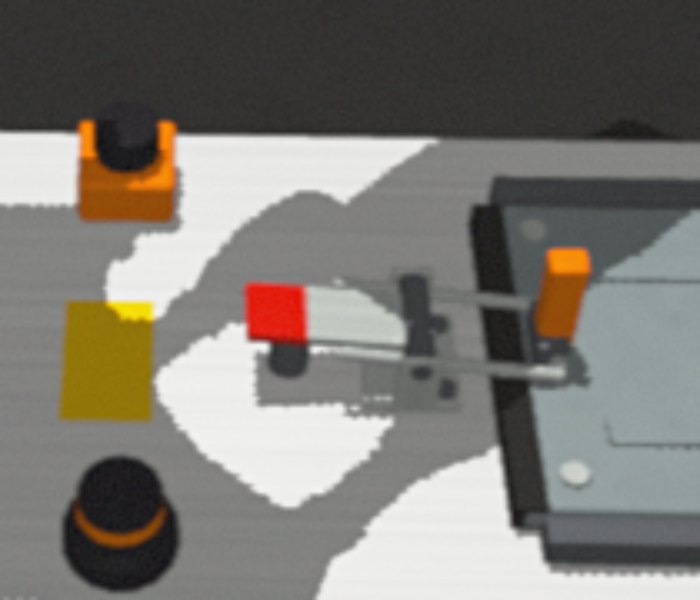

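The lever lies flat on its buffer, the loop is hooked on the keeper, and the plug and cap are undisturbed.

```bash
python3 -c "
from plant import order
print(order.close_job())"
```

```text
the job is handed in; nothing more can be done
None
```

I handed the job in at about 16 s: the loop is on the keeper hook, the lever was pressed down with a measured 15 N and stayed down after I let go, and the plug and cap were not touched.

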